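# Fit a lever from the magazine to the valve and open it

## Task

Use the magazine's pusher to eject the bottom lever onto the deck, and let the pusher spring right back so that the other levers drop down and stay in the magazine. Fit that lever fully home on the valve's square stem, lying along the pointer bar, and let go of it. Then push the lever round by one of its ends, not by twisting it at the hub, until the valve is fully open with the lever in line with the pipe; leave the other things on the bench where they are.

Things in the scene. Friction and masses are not known exactly. Their poses are not given: they have to be found in the camera images.
- magazine: fixed steel magazine; origin at the bench under its tower (x +-21, y +-49 mm, 60 mm high), in which three levers lie flat in a stack, lengths along the magazine's y. Base plate 6 mm thick, x -95 to +116, y +-52 mm. At -x it is the bare deck where an ejected lever comes to lie (middle near x = -65 mm); the pusher with 16 mm high guide rails is at +x
- pusher (a joint): travel of the pusher plate, m: 0 = back at rest, grows towards the magazine's -x up to its stop at 0.070, where the bottom lever is wholly out on the deck, about 27 mm clear of the tower. A spring pushes it back (4 N at rest, 8 N at the stop)
- post_back (a point): middle of the rear (+x) face of the pusher's upright post, 45 mm above the bench; moves with the pusher; axes as the magazine's. The post is 12 mm thick, 36 mm wide, its top 64 mm above the bench; push this face towards the magazine's -x
- lever_1: the bottom lever of the stack: a plain aluminium bar 84 x 28 x 18 mm with round ends and a 15.2 mm square through-bore in its middle, 0.1 kg. Origin at the centre of its underside; y along its length, x across, z up; the bore's sides are parallel to x and y. It is the same either way round and either side up
- lever_2: the middle lever of the stack, as lever_1; drops by 18 mm to the magazine's floor (z = 6 mm) once the bottom one is out and the pusher is back
- lever_3: the top lever of the stack, as lever_1
- valve: fixed quarter-turn valve; origin at the bench under the stem's axis; the pipe runs along its x axis. Base plate 88 x 48 x 6 mm, body 40 x 40 mm up to 46 mm, pipe ends 32 mm in diameter out to x = +-40 mm, collar 25 mm in diameter up to 52 mm, then the turning stem
- stem (a joint): angle of the valve's stem, rad, counter-clockwise from above: 0 = shut, pointer bar across the pipe; pi/2 = fully open at its stop, pointer bar along the pipe. Stays where it is left; turns against about 0.1 N m. A fitted lever has about 0.1 rad of play on the stem
- stem_seat (a point): on the stem's axis at the top of the pointer bar (56 mm above the bench), where the lever's underside must rest. Axes turn with the stem: y along the pointer bar (76 x 12 x 4 mm), z up. Above it the square stem, 14 mm wide, sides parallel to these axes, straight for 22 mm, then tapering over 5 mm to 10 mm (tip 83 mm above the bench)
- seal_tape: bystander: white ring of tape 55 mm wide, 13 mm high, lying beside the magazine; origin at its underside
- ferrule: bystander: metal sleeve 27 mm wide, 28 mm high, beside the deck; origin at its underside
- die_segment: bystander: steel block 30 x 38 x 50 mm; origin at its underside
- oil_can: bystander: dark red oil can with a thin bent spout, 56 x 75 x 150 mm; origin at its underside
- paste_tin: bystander: tin with a brush in it, 101 mm wide, 177 mm high; origin at its underside
- adapter: bystander: brass pipe adapter 31 x 27 x 46 mm; origin at its underside
- pliers: bystander: red-handled pliers 53 x 168 x 12 mm; origin at its underside
- lamp_neck (a point): a point on the upright neck (20 mm thick) of the fixed work lamp, 120 mm above the bench; the neck rises here from a up to 45 mm high round foot 140 mm wide to 200 mm, then bends away towards -y. Keep gripper and arm clear of it
- vice_jaw (a point): the corner of the fixed bench vice that is nearest to the work, 120 mm above the bench; the vice stands from here towards the robot (-x), up to 210 mm high. Keep gripper and arm clear of it

How it is judged:
On the way, in this order (a step that is already met when the one before it is completed fails the run):
1. the bottom lever is out on the deck, the pusher is back and the next lever has dropped to the floor of the magazine (x of lever_1 in the frame of magazine below -0.04 m and value of joint pusher below 0.005 m and z of lever_2 in the frame of magazine below 0.01 m), for 0.1 s.
2. that lever is fully home on the stem along the pointer bar, let go, with the valve not yet opened (horizontal distance between lever_1 and stem_seat below 0.004 m and angle between the z axis of lever_1 and the z axis of stem_seat, either way round below 0.08 rad and angle between the y axis of lever_1 and the y axis of stem_seat, either way round below 0.2 rad and ((angle between lever_1's own z axis and vertical below 1 rad and z of lever_1 in the frame of stem_seat below 0.0025 m) or (angle between lever_1's own z axis and vertical above 2 rad and z of lever_1 in the frame of stem_seat below 0.0205 m)) and contact force between the fingers and lever_1 below 0.2 N and value of joint stem below 0.8 rad), for 0.1 s.
3. the valve is fully open (value of joint stem above 1.48 rad), for 0.1 s.
At the end, for the whole second after the job is handed in: lever_1 at rest on the stem: within 4 mm of its axis, underside within 2.5 mm of the pointer bar, level within 0.08 rad, along the bar within 0.2 rad; stem at 1.48 rad or more; pusher back within 5 mm; lever_2 on the magazine's floor, lever_3 on it (6 mm sideways, 4 mm in height) (horizontal distance between lever_1 and stem_seat below 0.004 m and angle between the z axis of lever_1 and the z axis of stem_seat, either way round below 0.08 rad and angle between the y axis of lever_1 and the y axis of stem_seat, either way round below 0.2 rad and ((angle between lever_1's own z axis and vertical below 1 rad and z of lever_1 in the frame of stem_seat below 0.0025 m) or (angle between lever_1's own z axis and vertical above 2 rad and z of lever_1 in the frame of stem_seat below 0.0205 m)) and value of joint stem above 1.48 rad and linear speed of lever_1 below 0.02 m/s and value of joint pusher below 0.005 m and x of lever_2 in the frame of magazine between -0.006 and 0.006 m and y of lever_2 in the frame of magazine between -0.006 and 0.006 m and z of lever_2 in the frame of magazine below 0.01 m and x of lever_3 in the frame of magazine between -0.006 and 0.006 m and y of lever_3 in the frame of magazine between -0.006 and 0.006 m and z of lever_3 in the frame of magazine below 0.028 m); the robot touches nothing.
It fails at once if a bystander is shifted by more than 25 mm (distance of any of seal_tape, ferrule, die_segment, oil_can, paste_tin, adapter, pliers from where it was at the start of the episode above 0.025 m).
It fails at once if the valve is turned by a grip at the hub (grasp point within 18 mm of the stem's axis) instead of by an end of the lever (value of joint stem above 0.8 rad and velocity of joint stem above 0.1 rad/s and horizontal distance between the grasp point and stem_seat below 0.018 m).
It also fails if it takes over 67 s, if anything falls off the work surface, if the arm or the gripper's body presses on something with over 40 N, if the wrist force passes 120 N, or if a joint passes its speed limit or range.

## Robot

A 6-joint arm with a two-finger parallel gripper is mounted at the origin on a cart in front of the work surface, level with it; the furniture and walls round the work are solid. World frame = base frame: x ahead of the robot, y to its left, z up, the work surface at z = 0. Lengths are in m, angles in rad, forces in N, time in s.
With the tool pointing down it reaches from about 0.25 to 0.725 m from the base axis. Payload 4 kg.
Tool frame: the origin (TCP) lies on the centre line of the jaws, within the pads' length; the fingertips stand 19 mm ahead of it and the grasp point (between the pads) is the TCP; z points along the fingers, y is the line along which they close (so a half turn about z gives the same grasp; the last joint's range is limited). The gripper opens to 85 mm and grips with 20 to 120 N. Pads are 22 mm wide; open, the fingers measure 114 mm over their backs; the gripper's body (76 mm by 85 mm) begins 54 mm behind the grasp point. The pads swing forward as they close: fully open they stand 13 mm farther back than shut.
Start: joints at [1.21, 0.241, 0.005, 1.335, 0, 1.571], TCP at [0.177, 0.468, 0.224] pointing down, gripper open.
Joint ranges: [-2.72, 2.72], [-1.05, 1.87], [-1.09, 1.28], [-1.99, 2.15], [-1.42, 1.44], [-3.14, 3.14]. Speed limits (rad/s): [2.79, 2.79, 3.14, 3.14, 3.14, 3.14].

## Interface

Orientations are given as a unit quaternion [x, y, z, w].
In Python, from rig import * gives the robot as it stands.
- The arm moves only by the tool move_arm, never from a script. Its argument "series" is a list of rows, each a list of 7 numbers: the turn, a rotation vector about the tool's x, y, z in degrees, then the shift along the tool's x, y, z in m, then the closure, from -1 (fully open) to 1 (shut). In form: [[rx, ry, rz, tx, ty, tz, gripper], ...]. A call has 1 to 12 rows; each row is the pose to reach, as a shift and turn from the pose commanded when the call began, along the tool's axes at that moment; what a row does not reach only later rows make up. A row lasts 1/12 s, in which the tool goes at most 41.7 mm and 7.16 degrees, less where a joint would pass 70% of its speed; a pose out of reach is approached as far as the arm can. A call with a gripper value outside its range is refused whole. The fingers move at their own pace and stop on an object; the grip force is fixed at half the most. Time passes only in rows, so rows that repeat a pose let the fingers close. It gives the time, the measured TCP pose, the force, the opening and the grip force at its end, in the units of the state.
- get_obs(): the state, without advancing time (a new reading comes with each control period).
- grab_frame(name): name is "side" or "top" or "wrist"; returns a dict with "color" (420x560x3 uint8, red, green, blue), "intrinsics" (3x3 intrinsics, pixels), "R" (3x3) and "t" (3): a world point X has camera coordinates R X + t. Camera axes: x right, y down, z forward; pixel columns grow to the right and rows downward; lengths in m; the calibration is good to about 2 mm. A picture is of the moment at which its call begins. There is no depth.
- sign_off(): hands the job in; it is judged then, once.
The state is a dict: "clock": time; "joint_pos": joint angles; "joint_vel": joint speeds; "joint_torque": joint torques, N m; "tool_pos": TCP position; "tool_rot": TCP orientation; "ft_force": force on the tool from outside, world axes, zero at the start; "ft_torque": the same for the moment, N m; "opening": finger opening in m; "gripper_force": force on a finger pad.
Only numpy, scipy, OpenCV 4.12 (cv2) and the standard library are available. Lean on these libraries where they do the work, as an engineer would, in place of code of your own. Each camera call takes 0.05 s, during which the arm holds its last target. There are 200 camera calls.

## Working session

There is one attempt and no reset: what is moved stays moved. The work goes in short steps, Python scripts to look and compute and a tool call to move; the robot and the scene stay as the last step left them, time stands still between calls to the robot, and variables do not carry over. Pictures are saved under pics/ and viewed, at most 10 in all, crops included, and the job is handed in when it is done.

Besides the shell and the picture viewer there is one more tool, called after ">>>" as a command line: name --pt "numbers of a row" for each row, then --argument value for the rest. move_arm: Moves the arm, as the interface text tells. Its arguments: {"type":"object","properties":{"series":{"type":"array","items":{"type":"array","items":{"type":"number"}}}},"required":["series"]}

```bash
mkdir -p pics; ls
python3 - <<'E'
from rig import *
import cv2
o=get_obs();print({k:(np.round(v,3).tolist() if hasattr(v,'__len__') else v) for k,v in o.items()} if 'np' in globals() else o)
for n in("top","side"):
    f=grab_frame(n);cv2.imwrite(f"pics/{n}0.png",f["color"][:,:,::-1]);print(n,f["intrinsics"],f["R"],f["t"])
E
```

```text
pics
{'clock': 0.0, 'joint_pos': array([ 1.21000322e+00,  2.41421421e-01,  3.72354595e-03,  1.33518412e+00,
       -1.38879998e-05,  1.57080287e+00]), 'joint_vel': array([ 0.00155812,  0.00017938,  0.0011814 , -0.00011904,  0.00107065,
        0.00036016]), 'joint_torque': array([-1.04355000e-03, -3.72323871e+01,  2.52405971e+01,  1.69316382e-02,
       -1.81780247e-04, -8.18390390e-06]), 'tool_pos': array([0.17628586, 0.46720709, 0.22330849]), 'tool_rot': array([ 1.79422817e-01,  9.83771501e-01, -1.02716025e-03, -1.80270702e-04]), 'ft_force': array([-0.00739105, -0.01139041, -0.70702335]), 'ft_torque': array([-0.05962405, -0.03667235,  0.01627418]), 'gripper_force': 0.0, 'opening': 0.08559910529620643}
top [[496.69554108   0.         278.04721126]
 [  0.         496.69554108 203.51148604]
 [  0.           0.           1.        ]] [[-0.01728433 -0.99980239  0.00982032]
 [-0.9981088   0.0166739  -0.05916752]
 [ 0.05899209 -0.01082441 -0.99819976]] [0.27295554 0.54145593 1.11106601]
side [[425.42025812   0.         282.89121406]
 [  0.         425.42025812 213.1694803 ]
 [  0.           0.           1.        ]] [[-0.92561762 -0.37826145 -0.01225993]
 [-0.16941438  0.44309464 -0.88032148]
 [ 0.33842399 -0.81276406 -0.47421913]] [0.62834245 0.04230031 0.91875848]
```

View pics/top0.png

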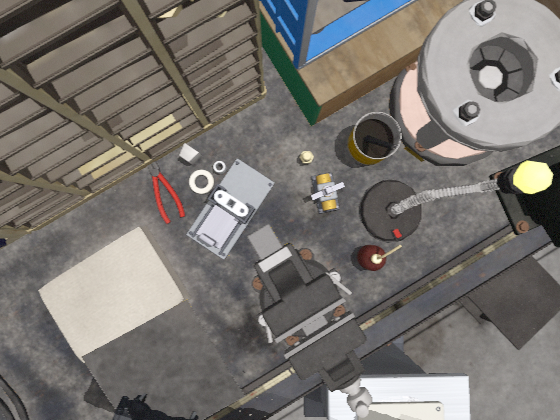

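View pics/side0.png

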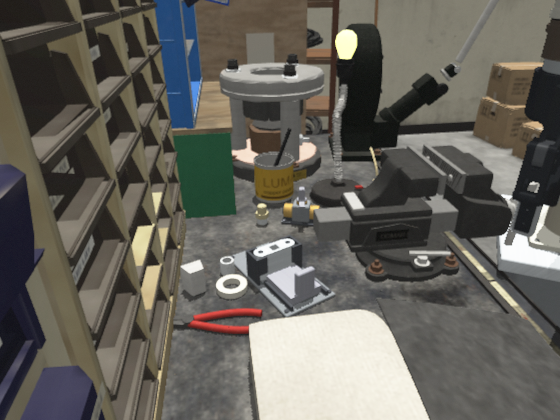

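Top view: the magazine is centred near (232,203), its deck towards the upper right (250,180) and its pusher lower left (212,238). The valve is at (325,190), the vice near (265,235) and the lamp neck near (395,210). I'll zoom in.

Run:
```python
import cv2,numpy as np
a=cv2.imread("pics/top0.png")[145:265,175:355];a=cv2.resize(a,None,fx=4.4,fy=4.4,interpolation=cv2.INTER_CUBIC)
for i in range(0,180,20): cv2.putText(a,str(175+i),(int(i*4.4),10),0,.35,(0,255,255));cv2.line(a,(int(i*4.4),12),(int(i*4.4),18),(0,255,255))
for i in range(0,120,20): cv2.putText(a,str(145+i),(0,int(i*4.4)+4),0,.35,(0,255,255))
cv2.imwrite("pics/c1.png",a)
```

```text
(no output)
```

View pics/c1.png

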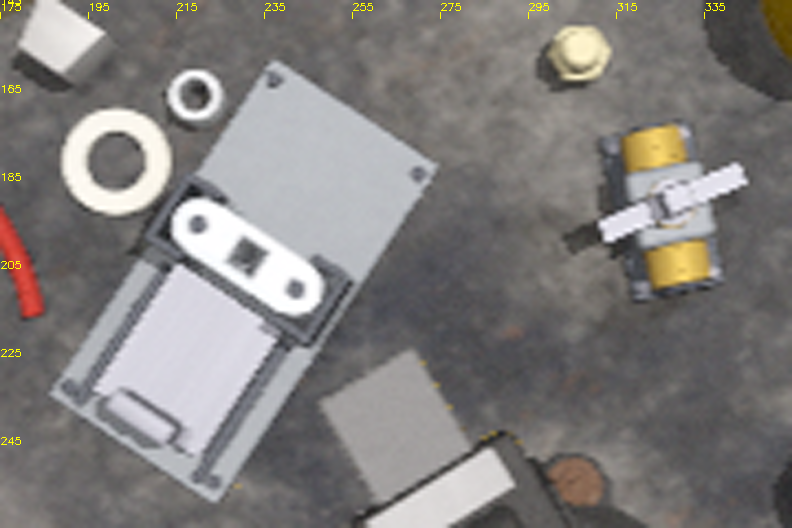

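The deck corners are at crop pixels (275,60), (438,163), (218,502) and (52,393). The pointer bar runs from (604,230) to (742,178). The vice's near jaw corner is at (412,350).

```bash
cat > h.py <<'E'
from rig import *
import cv2, numpy as np
from scipy.spatial.transform import Rotation as Ro
def ray(f,uv,z):
    K,R,t=f["intrinsics"],f["R"],f["t"]
    d=R.T@np.linalg.solve(K,[uv[0],uv[1],1]);c=-R.T@t
    return c+d*(z-c[2])/d[2]
def proj(f,X):
    p=f["intrinsics"]@(f["R"]@np.asarray(X)+f["t"]);return p[:2]/p[2]
def save(n,name):
    f=grab_frame(n);cv2.imwrite(f"pics/{name}.png",f["color"][:,:,::-1]);return f
def goal(p,yaw,tilt=(0,0)):
    """move from the current measured pose to p, tool down, tool y axis at yaw: rotvec deg + shift m"""
    o=get_obs();R0=Ro.from_quat(o["tool_rot"])
    Rg=Ro.from_euler('z',yaw)*Ro.from_euler('x',np.pi)*Ro.from_euler('z',0)
    # tool y -> world -y rotated; consider the half turn too
    best=min([Rg,Rg*Ro.from_euler('z',np.pi)],key=lambda R:(R0.inv()*R).magnitude())
    return np.round((R0.inv()*best).as_rotvec(degrees=True),1),np.round(R0.inv().apply(np.asarray(p)-o["tool_pos"]),4)
E
python3 - <<'E'
from h import *
f=grab_frame("top")
P=lambda x,y,z:ray(f,(175+x/4.4-.4,145+y/4.4-.4),z)[:2]
c=[P(*q,.006) for q in((275,60),(438,163),(218,502),(52,393))]
print("plate",np.round(c,4).tolist(),[np.linalg.norm(c[i]-c[(i+1)%4]).round(4) for i in range(4)])
ax=(c[2]+c[3]-c[0]-c[1]);ay=(c[1]-c[0]+c[2]-c[3])
print("x yaw",np.degrees(np.arctan2(ax[1],ax[0])),"perp",np.degrees(np.arctan2(ay[1],ay[0])))
ax/=np.linalg.norm(ax);m=np.mean(c,0);print("origin",m-ax*.0105, "lever3 bore",P(248,255,.06),"post",P(143,418,.064))
v=[P(*q,.006) for q in((600,130),(690,122),(720,292),(636,300))];print("valve",np.mean(v,0),v)
b=[P(604,230,.056),P(742,178,.056)];print("bar",np.mean(b,0),np.linalg.norm(b[0]-b[1]),np.degrees(np.arctan2(*(b[0]-b[1])[::-1])))
pp=[P(653,130,.03),P(680,285,.03)];print("pipe",pp)
print("stemtip",P(672,197,.083)," jaw",P(412,350,.2),P(320,402,.2),P(412,350,.12),"lamp",ray(f,(398,212),.12),"adapter",P(580,52,.046),"paste",ray(f,(375,138),.1))
E
```

```text
plate [[0.6522, 0.3558], [0.5968, 0.2717], [0.4233, 0.388], [0.4808, 0.4729]] [np.float64(0.1007), np.float64(0.2089), np.float64(0.1026), np.float64(0.2076)]
x yaw 145.9051849189332 perp -123.72116610150755
origin [0.54697031 0.3662028 ] lever3 bore [0.54713115 0.36648854] post [0.46776999 0.41845396]
valve [0.56995926 0.15585926] [array([0.61272981, 0.1869651 ]), array([0.61616646, 0.13990623]), array([0.52717967, 0.12641241]), array([0.52376111, 0.1701533 ])]
bar [0.56928422 0.15530966] 0.07361352554492276 109.69817007995637
pipe [array([0.60947216, 0.16178653]), array([0.53007431, 0.14984596])]
stemtip [0.57044881 0.15875861]  jaw [0.49636061 0.2849168 ] [0.47478435 0.32466281] [0.49778896 0.28568547] lamp [0.51818347 0.01845076 0.12      ] adapter [0.64769139 0.19935185] paste [0.67633065 0.05720108 0.1       ]
```

```bash
cat >> h.py <<'E'
MO=np.array([.547,.3663]);MY=np.radians(146.1)
def mag(x,y,z): c,s=np.cos(MY),np.sin(MY);return np.array([MO[0]+c*x-s*y,MO[1]+s*x+c*y,z])
def inmag(p): c,s=np.cos(MY),np.sin(MY);d=np.asarray(p)[:2]-MO;return np.array([c*d[0]+s*d[1],-s*d[0]+c*d[1]])
E
python3 - <<'E'
from h import *
print(goal(mag(.13,0,.2),MY),goal(mag(.13,0,.05),MY))
f=grab_frame("side")
for n,p in dict(jaw12=(.497,.285,.12),jaw2=(.4963,.285,.2),lev=(.547,.366,.06),stem=(.5695,.1565,.083)).items():print(n,proj(f,p))
E
```

```text
(array([-0.1,  0. , 13.2]), array([-0.2559,  0.0661,  0.0234])) (array([-0.1,  0. , 13.2]), array([-0.2559,  0.0663,  0.1734]))
jaw12 [314.34693139 201.84397491]
jaw2 [315.7401786  161.93216759]
lev [273.51297225 245.4246827 ]
stem [301.34438012 187.10060758]
```

>>> move_arm --pt "0 0 6 -0.04 0.01 0 1" --pt "0 0 13.2 -0.08 0.02 0 1" --pt "0 0 13.2 -0.12 0.03 0 1" --pt "0 0 13.2 -0.16 0.04 0 1" --pt "0 0 13.2 -0.2 0.052 0.02 1" --pt "0 0 13.2 -0.235 0.06 0.023 1" --pt "0 0 13.2 -0.256 0.066 0.023 1" --pt "0 0 13.2 -0.256 0.066 0.06 1" --pt "0 0 13.2 -0.256 0.066 0.1 1" --pt "0 0 13.2 -0.256 0.066 0.135 1" --pt "0 0 13.2 -0.256 0.066 0.165 1" --pt "0 0 13.2 -0.256 0.066 0.173 1"

```text
clock: 1.2
tool_pos: [0.4362, 0.4358, 0.0448]
tool_rot: [0.291, 0.957, -0.005, -0.003]
ft_force: [-0.5, -1.1, -0.3]
opening: -0.0001
gripper_force: 0.0
```

Run:
```python
from h import *
o=get_obs();print(o["tool_pos"],inmag(o["tool_pos"]),o["ft_force"],o["clock"],o["opening"])
f=save("side","s1");g=save("top","t1")
a=cv2.imread("pics/s1.png")[130:360,170:450];b=cv2.imread("pics/t1.png")[145:345,175:355]
cv2.imwrite("pics/c2.png",np.hstack([cv2.resize(a,(450,370)),cv2.resize(b,(333,370))]))
```

```text
[0.43616931 0.43576693 0.04484805] [0.13073568 0.00415687] [-0.46317828 -1.12634842 -0.25620533] 1.2 -8.174240815772826e-05
```

View pics/c2.png

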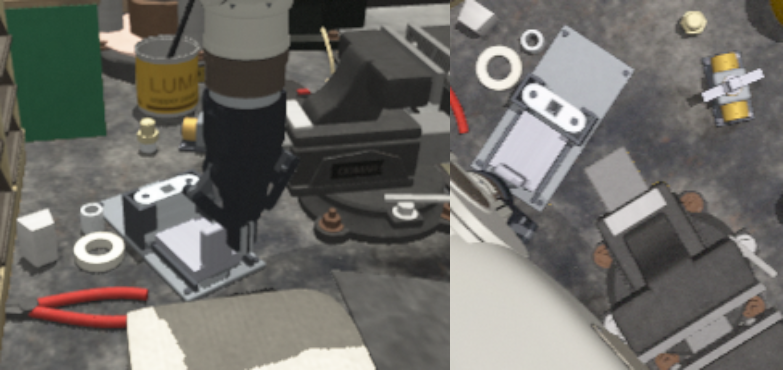

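Side view: the gripper stands behind the post with its fingers at crop (245,245), clear of the vice. Now I push.

>>> move_arm --pt "0 0 0 -0.005 0.004 -0.005 1" --pt "0 0 0 -0.012 0.004 -0.005 1" --pt "0 0 0 -0.02 0.004 -0.005 1" --pt "0 0 0 -0.028 0.004 -0.005 1" --pt "0 0 0 -0.036 0.004 -0.005 1" --pt "0 0 0 -0.044 0.004 -0.005 1" --pt "0 0 0 -0.052 0.004 -0.005 1" --pt "0 0 0 -0.06 0.004 -0.005 1" --pt "0 0 0 -0.068 0.004 -0.005 1" --pt "0 0 0 -0.075 0.004 -0.005 1" --pt "0 0 0 -0.08 0.004 -0.005 1" --pt "0 0 0 -0.08 0.004 -0.005 1"

```text
clock: 2.3
tool_pos: [0.509, 0.3971, 0.0561]
tool_rot: [0.292, 0.956, -0.0, 0.0]
ft_force: [-0.8, -0.3, -0.0]
opening: 0.0001
gripper_force: 0.0
```

Run:
```python
from h import *
o=get_obs();print(o["tool_pos"],inmag(o["tool_pos"]),o["ft_force"],np.dot(o["ft_force"][:2],[-.83,.558]),o["clock"])
```

```text
[0.50901378 0.3970937  0.05606961] [ 0.04870406 -0.00437252] [-0.76294019 -0.28743929 -0.02616852] 0.4728492385559009 2.3
```

Run:
```python
from h import *
f=save("side","s2");g=save("top","t2")
a=cv2.imread("pics/s2.png")[200:320,220:380];b=cv2.imread("pics/t2.png")[145:265,175:355]
cv2.imwrite("pics/c3.png",np.hstack([cv2.resize(a,(450,370)),cv2.resize(b,(333,370))]))
```

```text
(no output)
```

View pics/c3.png

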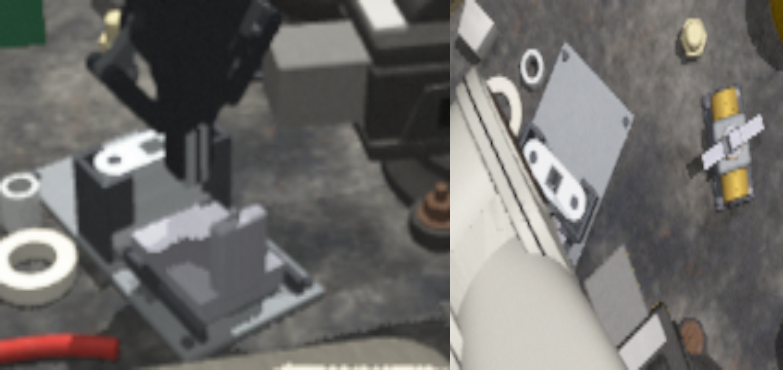

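Run:
```python
from h import *
f=grab_frame("side");o=get_obs();p=o["tool_pos"]
print(p,"tip proj",proj(f,p-[0,0,.019]),"img tip ~",(220+205*160/450,200+190*120/370))
for n,q in dict(rest_post_top=(.095,0,.064),c1=(.116,.052,.006),c2=(.116,-.052,.006),posttop_meas=(0,0,0)).items():print(n,proj(f,mag(*q)))
print("image post top",(220+240*160/450,200+210*120/370),"corners",(220+325*160/450,200+290*120/370),(220+190*160/450,200+355*120/370))
```

```text
[0.5077797  0.39797324 0.05608786] tip proj [287.05711215 269.90621952] img tip ~ (292.8888888888889, 261.6216216216216)
rest_post_top [304.3600466  268.86212207]
c1 [335.09064463 291.81009013]
c2 [285.88395722 314.99536058]
posttop_meas [274.16943569 272.23948861]
image post top (305.3333333333333, 268.1081081081081) corners (335.55555555555554, 294.05405405405406) (287.55555555555554, 315.1351351351351)
```

Run:
```python
from h import *
f=grab_frame("side");print("c2 tip proj",proj(f,[.4362,.4358,.0258]), "seen approx",(170+248*280/450,130+255*230/370))
w=save("wrist","w1");p=get_obs()["tool_pos"];print("wrist tip",proj(w,p-[0,0,.019]),"post",proj(w,mag(.095,0,.064)))
a=cv2.imread("pics/s2.png")[215:305,235:345];b=cv2.imread("pics/s1.png")[215:325,255:365]
c=cv2.imread("pics/w1.png")
cv2.imwrite("pics/c4.png",np.vstack([np.hstack([cv2.resize(a,(400,327),interpolation=2),cv2.resize(b,(327,327),interpolation=2)]),np.hstack([cv2.resize(c,(360,270)),np.zeros((270,367,3),np.uint8)])]))
```

```text
c2 tip proj [319.00961205 297.52526794] seen approx (324.31111111111113, 288.51351351351354)
wrist tip [285.47189613 258.96005196] post [274.37680025 185.37185536]
```

View pics/c4.png

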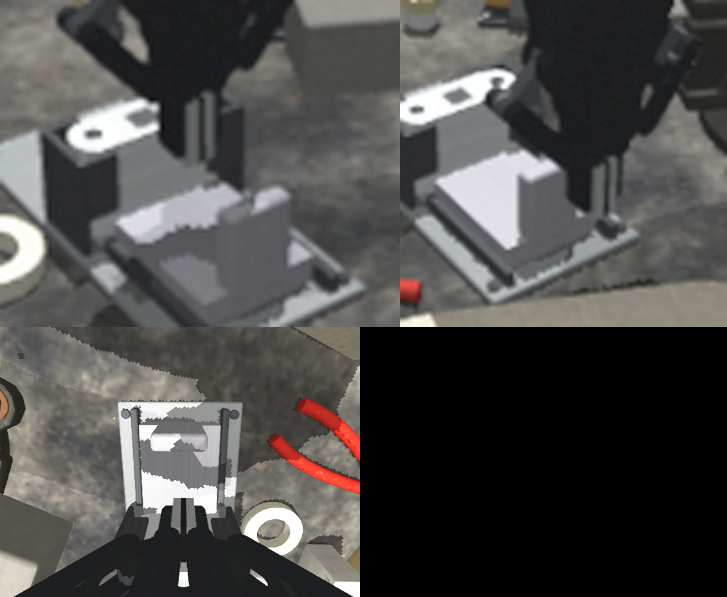

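Run:
```python
from h import *
f=grab_frame("side");w=grab_frame("wrist");o=get_obs();p=o["tool_pos"];R=Ro.from_quat(o["tool_rot"]).as_matrix()
print("campos in tool",R.T@(-w["R"].T@w["t"]-p),"side cam",-f["R"].T@f["t"])
for dz in(-.03,-.02,-.01,0,.01,.019):
  print(dz,"wrist",[np.round(proj(w,p+R@[sx,0,dz]),0).tolist() for sx in(0,.011)],"side",[np.round(proj(f,p+R@[sx,sy,dz])).tolist() for sx in(-.011,.011) for sy in (-.0145,.0145)])
c=cv2.imread("pics/w1.png")[150:420,150:420]
s=cv2.imread("pics/s2.png")[235:285,260:320]
cv2.imwrite("pics/c5.png",np.hstack([cv2.resize(c,(400,400),interpolation=2),cv2.resize(s,(400,400),interpolation=0)]))
```

```text
campos in tool [ 7.93459566e-02 -9.50951540e-05 -1.49173991e-01] side cam [0.27784121 0.96566855 0.48063416]
-0.03 wrist [[285.0, 315.0], [285.0, 289.0]] side [[290.0, 241.0], [276.0, 246.0], [298.0, 247.0], [283.0, 252.0]]
-0.02 wrist [[285.0, 301.0], [285.0, 276.0]] side [[290.0, 246.0], [276.0, 251.0], [298.0, 252.0], [284.0, 257.0]]
-0.01 wrist [[285.0, 288.0], [285.0, 265.0]] side [[290.0, 251.0], [276.0, 256.0], [298.0, 256.0], [284.0, 262.0]]
0 wrist [[285.0, 277.0], [285.0, 255.0]] side [[290.0, 255.0], [277.0, 261.0], [297.0, 261.0], [284.0, 267.0]]
0.01 wrist [[285.0, 267.0], [285.0, 246.0]] side [[290.0, 260.0], [277.0, 266.0], [297.0, 266.0], [284.0, 272.0]]
0.019 wrist [[285.0, 259.0], [285.0, 239.0]] side [[290.0, 264.0], [277.0, 270.0], [297.0, 270.0], [284.0, 276.0]]
```

View pics/c5.png

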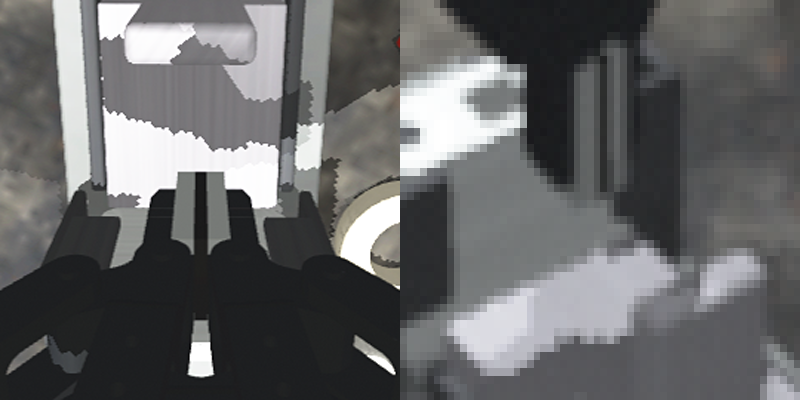

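Run:
```python
from h import *
w=grab_frame("wrist")
for q in((.116,.052,.006),(.116,-.052,.006),(.095,.018,.064),(.095,-.018,.064)):print(q,proj(w,mag(*q)))
print("seen plate (183.5,118),(378,118)")
d=[ray(w,u,.006) for u in((183.5,118),(378,118))];print(d,np.linalg.norm(d[0]-d[1]))
```

```text
(0.116, 0.052, 0.006) [178.51152495 120.20693609]
(0.116, -0.052, 0.006) [375.70617708 120.6127478 ]
(0.095, 0.018, 0.064) [228.63961936 185.44557626]
(0.095, -0.018, 0.064) [319.76219148 185.63678262]
seen plate (183.5,118),(378,118)
[array([0.42229425, 0.39073354, 0.006     ]), array([0.47922445, 0.47582091, 0.006     ])] 0.10237630882864628
```

Wrist and side views agree. The shut fingertips, at side pixel (291,259), are about 10 mm behind the TCP rather than 19 mm ahead, so they passed over the 64 mm post. I'll go back and push lower.

>>> move_arm --pt "0 0 0 0 0 -0.03 1" --pt "0 0 0 0.02 -0.002 -0.04 1" --pt "0 0 0 0.05 -0.004 -0.04 1" --pt "0 0 0 0.08 -0.004 -0.04 1" --pt "0 0 0 0.085 -0.004 -0.03 1" --pt "0 0 0 0.085 -0.004 0.0 1" --pt "0 0 0 0.085 -0.004 0.02 1" --pt "0 0 0 0.085 -0.004 0.026 1" --pt "0 0 0 0.085 -0.004 0.026 1" --pt "0 0 0 0.085 -0.004 0.026 1"

```text
clock: 3.53
tool_pos: [0.4355, 0.442, 0.0304]
tool_rot: [0.291, 0.957, -0.0, -0.0]
ft_force: [0.4, 0.0, -0.2]
opening: -0.0003
gripper_force: 0.0
```

Run:
```python
from h import *
o=get_obs();print(o["tool_pos"],inmag(o["tool_pos"]),o["ft_force"],o["clock"])
```

```text
[0.43545199 0.4419749  0.03037859] [ 0.13479352 -0.00059574] [ 0.35446423  0.03814473 -0.21464377] 3.5333
```

>>> move_arm --pt "0 0 0 -0.01 0 0 1" --pt "0 0 0 -0.017 0 0 1" --pt "0 0 0 -0.024 0 0 1" --pt "0 0 0 -0.031 0 0 1" --pt "0 0 0 -0.038 0 0 1" --pt "0 0 0 -0.045 0 0 1" --pt "0 0 0 -0.052 0 0 1" --pt "0 0 0 -0.059 0 0 1" --pt "0 0 0 -0.066 0 0 1" --pt "0 0 0 -0.073 0 0 1" --pt "0 0 0 -0.08 0 0 1" --pt "0 0 0 -0.085 0 0 1"

```text
clock: 4.53
tool_pos: [0.5042, 0.3968, 0.0319]
tool_rot: [0.29, 0.957, 0.002, -0.003]
ft_force: [-10.0, 6.2, 5.9]
opening: -0.0002
gripper_force: 5.7
```

Run:
```python
from h import *
o=get_obs();print(o["tool_pos"],inmag(o["tool_pos"]),o["ft_force"],np.dot(o["ft_force"][:2],[-.83,.558]),o["clock"])
```

```text
[0.50424919 0.39679601 0.03193503] [ 0.0524927  -0.00146801] [-10.01047601   6.24890151   5.88485964] 11.795582130426077 4.5333
```

>>> move_arm --pt "0 0 0 -0.004 0 0 1" --pt "0 0 0 -0.008 0 0 1" --pt "0 0 0 -0.012 0 0 1" --pt "0 0 0 -0.012 0 0 1" --pt "0 0 0 -0.012 0 0 1"

```text
clock: 4.95
tool_pos: [0.5113, 0.3919, 0.032]
tool_rot: [0.289, 0.957, 0.003, -0.005]
ft_force: [-15.2, 9.3, 8.1]
opening: 0.0001
gripper_force: 8.8
```

Run:
```python
from h import *
o=get_obs();print(o["tool_pos"],inmag(o["tool_pos"]),o["ft_force"],np.dot(o["ft_force"][:2],[-.83,.558]),o["clock"])
f=save("top","t3");cv2.imwrite("pics/c6.png",cv2.resize(f["color"][145:265,175:355,::-1],(540,360),interpolation=2))
```

```text
[0.51134018 0.39194462 0.03198816] [ 0.04390125 -0.00139626] [-15.19451761   9.33814185   8.07460961] 17.82213277387644 4.95
```

View pics/c6.png

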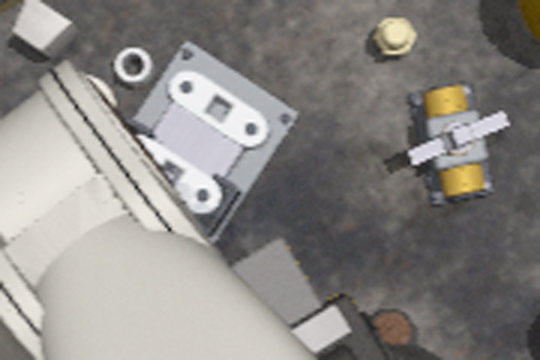

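The bottom lever is out on the deck, with its bore at crop (222,107). Now I retract and let the pusher spring back.

>>> move_arm --pt "0 0 0 0.008 0 0 1" --pt "0 0 0 0.016 0 0 1" --pt "0 0 0 0.024 0 0 1" --pt "0 0 0 0.032 0 0 1" --pt "0 0 0 0.04 0 0 1" --pt "0 0 0 0.05 0 0 1" --pt "0 0 0 0.06 0 0 1" --pt "0 0 0 0.07 0 0 1" --pt "0 0 0 0.08 0 0 1" --pt "0 0 0 0.092 0 0 1" --pt "0 0 0 0.092 0 -0.03 1" --pt "0 0 0 0.092 0 -0.07 1"

```text
clock: 6.0
tool_pos: [0.4356, 0.4366, 0.0958]
tool_rot: [0.291, 0.957, -0.005, -0.002]
ft_force: [0.9, 0.2, 0.8]
opening: 0.0002
gripper_force: 0.0
```

>>> move_arm --pt "0 0 0 0 0 -0.04 0" --pt "0 0 0 0 0 -0.08 0" --pt "0 0 0 0 0 -0.12 0" --pt "0 0 0 0 0 -0.12 0"

```text
clock: 6.33
tool_pos: [0.4421, 0.4421, 0.2301]
tool_rot: [0.291, 0.957, 0.007, 0.004]
ft_force: [0.7, 0.8, 0.4]
opening: 0.0426
gripper_force: 0.0
```

Run:
```python
from h import *
o=get_obs();print(o["tool_pos"],inmag(o["tool_pos"]),o["ft_force"],o["clock"],o["opening"])
f=save("top","t4");g=f["color"].astype(int)
# white lever: bright low-saturation blobs
m=((g.min(2)>200)&(g.max(2)-g.min(2)<40)).astype(np.uint8)
m[:145]=0;m[265:]=0;m[:,:175]=0;m[:,355:]=0
n,l,s,c=cv2.connectedComponentsWithStats(m)
for i in range(1,n):
    if s[i,4]>60:
        r=cv2.minAreaRect(np.argwhere(l==i)[:,::-1].astype(np.float32));print(s[i],r,[inmag(ray(f,r[0],z)).round(4).tolist() for z in(.024,.042)])
print("c",proj(f,mag(-.065,0,.024)),proj(f,mag(-.065,.035,.024)))
# plan: go above deck lever
print(goal(mag(-.065,0,.15),MY))
cv2.imwrite("pics/c7.png",cv2.resize(f["color"][145:265,175:355,::-1],(540,360),interpolation=2))
```

```text
[0.44210469 0.44207468 0.23011484] [ 0.12932735 -0.00438907] [0.67342286 0.82541264 0.44269957] 6.3333 0.0425618842075664
[186 146  12  13  75] ((190.0, 151.5), (10.60660171508789, 9.192387580871582), 45.0) [[-0.0465, -0.1448], [-0.0457, -0.1407]]
[232 169  32  25 325] ((247.45974731445312, 180.56219482421875), (36.34844970703125, 12.297233581542969), 32.905242919921875) [[-0.0619, -0.0], [-0.0608, 0.0018]]
[190 170  23  23 243] ((201.0, 181.0), (22.0, 22.0), 90.0) [[-0.0042, -0.0872], [-0.004, -0.0839]]
[216 191  32  26 331] ((231.26766967773438, 203.57940673828125), (36.04735565185547, 12.501529693603516), 32.47119140625) [[0.0014, -0.0022], [0.0014, -0.0003]]
c [248.2286665  179.41984843] [261.2582097  187.84173204]
(array([0.6, 0.2, 0. ]), array([-0.1943, -0.0042,  0.0767]))
```

>>> move_arm --pt "0 0 0 -0.04 -0.001 0.0 0" --pt "0 0 0 -0.08 -0.002 0.02 0" --pt "0 0 0 -0.12 -0.003 0.04 0" --pt "0 0 0 -0.16 -0.004 0.06 0" --pt "0 0 0 -0.2 -0.004 0.07 0" --pt "0 0 0 -0.22 -0.004 0.08 0" --pt "0 0 0 -0.229 -0.004 0.08 0" --pt "0 0 0 -0.229 -0.004 0.08 0" --pt "0 0 0 -0.229 -0.004 0.08 0"

```text
clock: 7.13
tool_pos: [0.6265, 0.308, 0.1388]
tool_rot: [0.292, 0.957, -0.001, -0.001]
ft_force: [-1.1, 1.3, -0.6]
opening: 0.0426
gripper_force: 0.0
```

Run:
```python
from h import *
o=get_obs();print(o["tool_pos"],inmag(o["tool_pos"]),o["clock"],o["opening"],o["tool_rot"])
w=save("wrist","w2")
print(proj(w,mag(-.0625,0,.024)),proj(w,mag(-.0625,.042,.024)),proj(w,mag(-.0625,-.042,.024)))
```

```text
[0.62647169 0.30797034 0.1388041 ] [-0.09849557  0.00408939] 7.1333 0.042630829164834065 [ 2.91679757e-01  9.56515137e-01 -7.97244941e-04 -1.03792963e-03]
[291.48335935 156.4150034 ] [233.13121136 156.36115986] [349.88507513 156.46889267]
```

View pics/w2.png

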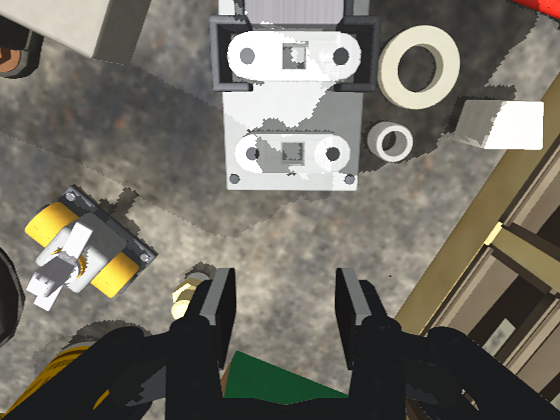

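Wrist view: the deck lever's bore is at (293,153) and its ends at (234,153) and (350,153); the valve's stem is near (68,258). The fingers now close along the lever's length, so I need a 90° turn.

Run:
```python
from h import *
o=get_obs();print(np.degrees(o["joint_pos"]).round(1))
print(goal(mag(-.061,-.001,.10),MY-np.pi/2))
w=cv2.imread("pics/w2.png")
```

```text
[26.3 39.5 28.  78.6  0.  60.1]
(array([  0. ,  -0.1, -89.9]), array([0.0367, 0.0045, 0.0398]))
```

>>> move_arm --pt "0 0 7 0.006 0.001 0.0 0.12" --pt "0 0 14 0.012 0.002 0.0 0.12" --pt "0 0 21 0.018 0.003 0.0 0.12" --pt "0 0 28 0.024 0.004 0.0 0.12" --pt "0 0 35 0.03 0.0045 0.0 0.12" --pt "0 0 42 0.037 0.0045 0.005 0.12" --pt "0 0 49 0.037 0.0045 0.01 0.12" --pt "0 0 56 0.037 0.0045 0.015 0.12" --pt "0 0 63 0.037 0.0045 0.02 0.12" --pt "0 0 70 0.037 0.0045 0.025 0.12" --pt "0 0 77 0.037 0.0045 0.03 0.12" --pt "0 0 84 0.037 0.0045 0.035 0.12"

```text
clock: 8.18
tool_pos: [0.5975, 0.3348, 0.1064]
tool_rot: [0.857, 0.515, 0.001, -0.0]
ft_force: [0.8, 0.7, -0.1]
opening: 0.0375
gripper_force: 0.0
```

Run:
```python
from h import *
o=get_obs();print(np.degrees(o["joint_pos"]).round(1),o["opening"])
print(goal(mag(-.061,-.001,.10),MY-np.pi/2),goal(mag(-.061,-.001,.05),MY-np.pi/2))
```

```text
[ 29.3  38.6  21.5  72.8   0.  147.3] 0.0374714334682488
(array([ 0. , -0.1,  5.9]), array([-0.0012,  0.0014,  0.0064])) (array([ 0. , -0.1,  5.9]), array([-0.0013,  0.0014,  0.0564]))
```

>>> move_arm --pt "0 0 5.9 -0.001 0.0 0.0 0.12" --pt "0 0 5.9 -0.001 0.0 0.02 0.12" --pt "0 0 5.9 -0.001 0.0 0.035 0.12" --pt "0 0 5.9 -0.001 0.0 0.05 0.12" --pt "0 0 5.9 -0.001 0.0 0.055 0.12" --pt "0 0 5.9 -0.001 0.0 0.055 0.12" --pt "0 0 5.9 -0.001 0.0 0.055 0.12"

```text
clock: 8.77
tool_pos: [0.598, 0.3329, 0.0512]
tool_rot: [0.882, 0.472, 0.0, -0.0]
ft_force: [-0.4, 0.5, -0.4]
opening: 0.0376
gripper_force: 0.0
```

Run:
```python
from h import *
o=get_obs();p=o["tool_pos"];print(p,inmag(p),o["ft_force"])
print(goal(mag(-.061,-.001,.03),MY-np.pi/2))
w=save("wrist","w3");s=save("side","s3")
print("side: tip z=.01..",[proj(s,[p[0],p[1],z]).round(1) for z in(p[2]-.019,p[2],p[2]+.01)])
a=w["color"][90:420,100:470,::-1];b=s["color"][195:285,205:305,::-1]
cv2.imwrite("pics/c8.png",np.hstack([cv2.resize(a,(404,360)),cv2.resize(b,(396,360),interpolation=2)]))
```

```text
[0.59795502 0.33288694 0.05116296] [-0.06092926 -0.00068666] [-0.36308034  0.45678793 -0.3821669 ]
(array([ 0. , -0. ,  0.2]), array([0.0003, 0.0001, 0.0212]))
side: tip z=.01.. [array([256.7, 243.8]), array([256.3, 235.5]), array([256.1, 231.1])]
```

View pics/c8.png

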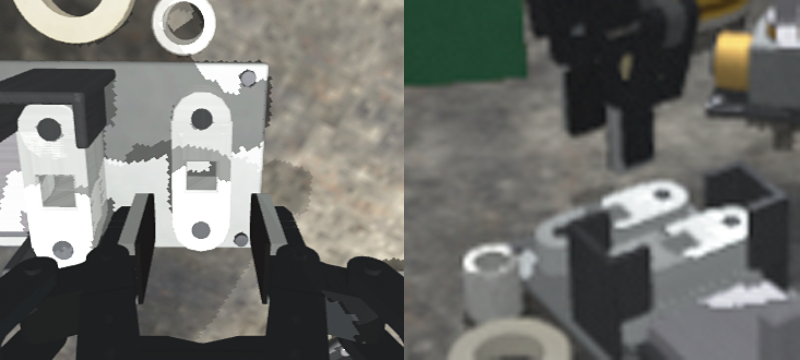

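Wrist view: the bore at pixel (285,250) sits centred between the pads. Side view: the tips, at about pixel (258,232), lie roughly 7–10 mm above the TCP's height. I'll descend gently and check the force.

>>> move_arm --pt "0 0 0 0 0 0.008 0.12" --pt "0 0 0 0 0 0.016 0.12" --pt "0 0 0 0 0 0.022 0.12" --pt "0 0 0 0 0 0.027 0.12" --pt "0 0 0 0 0 0.03 0.12" --pt "0 0 0 0 0 0.033 0.12" --pt "0 0 0 0 0 0.033 0.12" --pt "0 0 0 0 0 0.033 0.12"

```text
clock: 9.53
tool_pos: [0.5985, 0.3316, 0.017]
tool_rot: [0.882, 0.471, -0.0, 0.0]
ft_force: [-0.0, 0.7, -0.1]
opening: 0.0377
gripper_force: 0.0
```

>>> move_arm --pt "0 0 0 0 0 0.004 0.12" --pt "0 0 0 0 0 0.008 0.12" --pt "0 0 0 0 0 0.011 0.12" --pt "0 0 0 0 0 0.013 0.12" --pt "0 0 0 0 0 0.013 0.12"

```text
clock: 9.95
tool_pos: [0.5981, 0.3314, 0.0034]
tool_rot: [0.882, 0.471, -0.001, -0.0]
ft_force: [0.0, -0.1, -0.6]
opening: 0.0375
gripper_force: 0.0
```

Run:
```python
from h import *
o=get_obs();p=o["tool_pos"];print(p,inmag(p),o["ft_force"],o["clock"])
f=grab_frame("wrist");g=f["color"].astype(int)
m=((g.min(2)>170)&(g.max(2)-g.min(2)<40)).astype(np.uint8)
print(["".join(".#"[v] for v in m[r,200:400:4]) for r in range(100,420,10)].__str__().replace("', '","\n"))
```

```text
[0.59805605 0.33140538 0.00336659] [-0.06183945  0.0004867 ] [ 0.04419762 -0.14780601 -0.60361258] 9.95
['.....####............####.........................
.....###.............####.........................
.....###.............####.........................
......####..........####..........................
........#####....######...........................
............#######...............................
..................................................
.......................###########..#####.........
.........................#######.########.........
.....................###...#############..........
.................########.##############..........
..............###############...########..........
............#######....#######...#####............
............######......######....................
............######.....#######....................
............##################....................
............##.###############....................
............##.###############....................
............###....#......####....................
............####..........####....................
............####..........#######.................
...........#####..........#######.................
............#####################.................
..........########################................
..........########################................
.........##########...#############...............
.........#########......#######...#...............
..............#################..####.............
..................######..........................
..................................................
..................................................
..................................................']
```

>>> move_arm --pt "0 0 0 0 0 0 1" --pt "0 0 0 0 0 0 1" --pt "0 0 0 0 0 0 1" --pt "0 0 0 0 0 0 1" --pt "0 0 0 0 0 0 1" --pt "0 0 0 0 0 0 1"

```text
clock: 10.5
tool_pos: [0.5988, 0.3318, 0.0045]
tool_rot: [0.882, 0.471, 0.0, 0.0]
ft_force: [-0.1, 0.4, 1.3]
opening: 0.0265
gripper_force: 61.9
```

>>> move_arm --pt "0 0 0 0 0 -0.01 1" --pt "0 0 0 0 0 -0.03 1" --pt "0 0 0 0 0 -0.06 1" --pt "0 0 0 0 0 -0.1 1" --pt "0 0 0 0 0 -0.13 1" --pt "0 0 0 0 0 -0.13 1" --pt "0 0 0 0 0 -0.13 1"

```text
clock: 11.08
tool_pos: [0.6002, 0.3326, 0.138]
tool_rot: [0.882, 0.471, 0.003, -0.0]
ft_force: [0.5, 0.6, -2.4]
opening: 0.0264
gripper_force: 61.7
```

Run:
```python
from h import *
o=get_obs();p=o["tool_pos"];print(p,o["ft_force"],o["opening"],o["joint_pos"].round(3))
f=save("wrist","w4");g=f["color"].astype(int)
m=((g.min(2)>150)&(g.max(2)-g.min(2)<40)).astype(np.uint8)
print(["".join(".#"[v] for v in m[r,216:360:3]) for r in range(180,400,6)].__str__().replace("', '","\n"))
cv2.imwrite("pics/m.png",m*255)
s=save("top","t5")
YB=np.radians(109.7)
print("to stem",goal([.5697,.157,.16],YB), "dist",np.hypot(*(p[:2]-[.5697,.157])))
```

```text
[0.60022858 0.33258644 0.13798165] [ 0.53189875  0.64580311 -2.44110998] 0.026367167470870256 [ 0.506  0.655  0.424  1.333 -0.     2.666]
['####..............##################............
#####............###################............
#####........................#######............
.####...........................####............
######...........##############..###............
.########.....###################.##............
############.######################.............
####################.......########.............
...################.........#######.............
...################.........########............
...##################......#########............
....################################.........#..
.....#######..#.....#.##############............
.....#######.................#.#####............
...................................#............
................................................
................................................
................................................
................................................
.............................
[... 254 characters left out ...]
..........
............#######################.............
............#######################.............
............#######################.............
............###########..##########.............
............########.......########.............
.............#######.......#######..............
..............########...########...............
................###############.................
...................#########....................
................................................
................................................
................................................']
to stem (array([ -0.1,   0.1, -53.5]), array([-0.1605,  0.0735, -0.0265])) dist 0.17822063001467647
```

Run:
```python
from h import *
o=get_obs();p=o["tool_pos"];R=Ro.from_quat(o["tool_rot"])
f=grab_frame("wrist");img=f["color"].astype(np.uint8);gray=cv2.cvtColor(img,cv2.COLOR_RGB2GRAY)
for name,(r0,r1,c0,c1) in dict(far=(210,255,270,305),near=(335,372,268,302)).items():
    s=(gray[r0:r1,c0:c1]<150).astype(np.uint8);n,l,st,ce=cv2.connectedComponentsWithStats(s)
    for i in range(1,n):
        if 20<st[i,4]<600:
            uv=ce[i]+[c0,r0];print(name,st[i,4],uv.round(1),[R.inv().apply(ray(f,uv,p[2]+h)-p).round(4).tolist() for h in(.0165,.0195,.0225)])
print(gray[250:345:5,285])
```

```text
far 541 [285.3 230. ] [[0.0288, 0.0001, -0.0165], [0.03, 0.0001, -0.0196], [0.0311, 0.0001, -0.0226]]
far 141 [285.3 252.2] [[0.0195, 0.0001, -0.0165], [0.0209, 0.0001, -0.0195], [0.0222, 0.0001, -0.0225]]
near 342 [285.  357.4] [[-0.0304, 0.0, -0.0164], [-0.028, 0.0, -0.0195], [-0.0255, 0.0, -0.0225]]
[198 147 149 146 146 146  81  80  79 125 131 134 132 231 254 254 254 255
 254]
```

>>> move_arm --pt "0 0 -6 -0.01 0.012 -0.005 1" --pt "0 0 -13 -0.023 0.03 -0.012 1" --pt "0 0 -20 -0.04 0.05 -0.012 1" --pt "0 0 -27 -0.055 0.07 -0.012 1" --pt "0 0 -34 -0.07 0.09 -0.012 1" --pt "0 0 -41 -0.085 0.105 -0.012 1" --pt "0 0 -48 -0.093 0.113 -0.012 1" --pt "0 0 -53.5 -0.093 0.113 -0.012 1" --pt "0 0 -53.5 -0.093 0.113 -0.012 1" --pt "0 0 -53.5 -0.093 0.113 -0.012 1"

```text
clock: 12.07
tool_pos: [0.6397, 0.1911, 0.1441]
tool_rot: [0.577, 0.817, -0.001, -0.001]
ft_force: [-0.2, 0.1, -1.8]
opening: 0.0264
gripper_force: 61.6
```

Run:
```python
from h import *
o=get_obs();p=o["tool_pos"];print(p,o["ft_force"],o["opening"],Ro.from_quat(o["tool_rot"]).apply([1,0,0]))
f=save("wrist","w5")
S=np.array([.5697,.157]);YB=np.radians(109.7);d=np.array([np.cos(YB),np.sin(YB)])
print("tip",proj(f,[*S,.083]),"seat",proj(f,[*S,.056]),"bar ends",proj(f,[*(S+.038*d),.056]),proj(f,[*(S-.038*d),.056]))
u,v=proj(f,[*S,.083]).astype(int)
g=cv2.cvtColor(f["color"],cv2.COLOR_RGB2GRAY)
q=g[v-60:v+70:3,u-60:u+60:2]
print("r0",v-60,"c0",u-60);print("\n".join("".join(" .:-=+*#%@"[min(9,x*10//256)] for x in r) for r in q))
```

```text
[0.63973227 0.19111964 0.14413944] [-0.23313475  0.12184819 -1.76048182] 0.026409186688578914 [-3.34895431e-01  9.42255221e-01  3.84781947e-04]
tip [160.46892788 242.10910296] seat [173.2562296  226.97284116] bar ends [167.7118646  172.64981887] [178.30817642 276.47120916]
r0 182 c0 100<stdin>:9: RuntimeWarning: overflow encountered in scalar multiply
Traceback (most recent call last):
OverflowError: Python integer 256 out of bounds for uint8
```

Run:
```python
import cv2,numpy as np
g=cv2.imread("pics/w5.png",0).astype(int)
q=g[160:300:3,100:220:1][:, ::2]
print("\n".join(f"{160+3*i} "+"".join(" .:-=+*#%@"[min(9,x*10//256)] for x in r) for i,r in enumerate(q)))
```

```text
160 +====+++++======++++++++++++++***#####%%###------**#%####%%%
163 ==-=-=====----=-==+==++++***+*++*+****##**=:::::::#*##%%##%%
166 ----=====-==============++***+**+++=::::-::::::::=**#######*
169 =--======-===========.:-:::**+:**++:::::::::::::::::-----##*
172 ====================+++===--:::::::+---:-::::::::::::------:
175 ==============---===+*+*-=:::@@@@@@@@@-::::::::::::::---:--:
178 =========--===------+@+++=:::@@@@@@@@@=:::::::::::::::::::-:
181 ==============------:-+++-:::%@@@@@@@@#:::::::::::::::::::::
184 ====================:::::::::=@@@@@@@@%=======--::::::::::::
187 ==========+++===-=++++=+==-:::@@@@@@@@@=================-:::
190 ===========++===***++++++++++=@@@@@@@@@===================::
193 ===========+++=*######*****+**%@@@@@@@@+==================-:
196 ===============%%%%%%######%@%@@@@@@@@@#==+++=============-:
199 ==============#%%%%%%%%%%%%@@@@@@@@@@@@%==*%%%###***+====+++
202 =============+@%%%%%%%%%%%%@@@@@@@@@@@@@===%@@@@@@@%%*==****
205 =======+=====#@@@@@@@%%%%%%@@@@@@@@@@@@@===%@@@@@@@@@%=+####
208 =============%@@@@@@@@@@@%%@@@@@@@@@@@@@+===%@@@@@@@@%=#
[... 1254 characters left out ...]
--. ..%#******++***##*++++@@@@@@@@#+**+++========+
271 ............-==-:..+****+*******++++%@@@@@@@@+**++*++++++++*
274 ...............:=--:..****++++++++++%@@@@@@@@+*****+++**+++*
277 ...................-=+:.#*+++++++*+++++********++***++++++++
280 ::...................:==:=*++**********+***********#***+++++
283 ::::::.................-===#*########***+**************+++++
286 =+-:::::::...............===:%%%%##*****+++***+*****+**++++.
289 ==+===-::::::::............==:+####****+++++++*****++*****=.
292 ====+==+++-::::::...........:==:*##**##*++++++*#***+******..
295 ====+==+==++++-::::...........:=.:######**++++***********=..
298 =====+=++=+==+++-::::...........=::+#####*++*++++++******...
```

Run:
```python
from h import *
f=grab_frame("wrist")
a=ray(f,(166.8,174),.056);b=ray(f,(180.2,276),.056);t=ray(f,(162.7,240.8),.083)
yb=np.arctan2(*(a-b)[1::-1]);print(a,b,(a+b)/2,np.linalg.norm(a-b),np.degrees(yb),"tip",t)
S=((a+b)/2+t)[:2]/2;print("S",S)
Y=np.radians((np.degrees(yb)+109.7)/2);x=np.array([np.cos(Y),np.sin(Y)])
print(np.degrees(Y),goal([*(S-.001*x),.11],Y))
```

```text
[0.55665901 0.19201222 0.056     ] [0.58390853 0.12229036 0.056     ] [0.57028377 0.15715129 0.056     ] 0.07485768749286145 111.3471410743294 tip [0.57092738 0.15857539 0.083     ]
S [0.57060557 0.15786334]
110.52357053716472 (array([-0.1, -0. , -0.9]), array([-0.0097, -0.0768,  0.0351]))
```

>>> move_arm --pt "0 0 -0.9 -0.003 -0.025 0 1" --pt "0 0 -0.9 -0.007 -0.05 0 1" --pt "0 0 -0.9 -0.0097 -0.0768 0 1" --pt "0 0 -0.9 -0.0097 -0.0768 0.02 1" --pt "0 0 -0.9 -0.0097 -0.0768 0.035 1" --pt "0 0 -0.9 -0.0097 -0.0768 0.042 1" --pt "0 0 -0.9 -0.0097 -0.0768 0.046 1" --pt "0 0 -0.9 -0.0097 -0.0768 0.046 1" --pt "0 0 -0.9 -0.0097 -0.0768 0.046 1"

```text
clock: 12.92
tool_pos: [0.5722, 0.157, 0.1004]
tool_rot: [0.569, 0.822, 0.0, 0.0]
ft_force: [-0.1, -0.4, -0.1]
opening: 0.0262
gripper_force: 61.6
```

Run:
```python
from h import *
o=get_obs();p=o["tool_pos"];print(p,o["ft_force"],o["opening"])
S=np.array([.5706,.1579]);Y=np.radians(110.5);x=np.array([np.cos(Y),np.sin(Y)])
print(goal([*(S-.001*x),.09],Y))
f=save("wrist","w6");g=cv2.cvtColor(f["color"],cv2.COLOR_RGB2GRAY).astype(int)
print("tip",proj(f,[*S,.083]))
q=g[225:395:4,220:352:2]
print("\n".join(f"{225+4*i} "+"".join(" .:-=+*#%@"[min(9,x*10//256)] for x in r) for i,r in enumerate(q)))
```

```text
[0.57217269 0.15697955 0.10042686] [-0.13304607 -0.38191653 -0.10275867] 0.026161688516501098
(array([0. , 0. , 0.1]), array([ 0.0004, -0.0012,  0.0104]))
tip [282.96440495 257.58753077]
225 @@@@@@@@@@@@@@@*#####%@@@@#------------@@@@@@@@@@@%%%%%%%%%%%%%%-+
229 @%%@@@@@@@@@@@%*##########+------------#@@@@@@@@@@%@@@@%@@%%%%%%=*
233 %%%%%%%%%%%@@@+####**#####+::::::-----:+@@@@@@@@@@@@@@@@@@@@@@%*+*
237 ======+*%%%%%%*####**######+::::::::::+####@@@@@@@@@@@@@@@@@@@@+++
241 ============-=#####**########*.::::.+#######@@@@@@@@@@@@@@@@@@%+**
245 =============+%####**#######################@@@@@@@@%%@@@@@@@%+***
249 ===========+=*%####**###########################%@@%%%%%%%%%%#####
253 =============*%####**##########################%@@@#******########
257 ==============+####**##############################***###*********
261 ==++++=========####**##############################+**##*+++****##
265 ++++++++=======####**##############################++**#*++****###
269 ++++++===+++++=*###**#############################*=+++++*#*****#*
273 =++++++=++++++=*###**#############################*-+++++
[... 1439 characters left out ...]
............@@@@@@@@@@#++++++++++%@@@@@@@@@@==:..............
361 ...........-..:...@@@@@@@@@@++++++++++@@@@@@@@@@==-:..:...........
365 ..........:@--:..:=@@@@@@@@@@*++++++%@@@@@@@@@@=-:-.--@:..........
369 ..........----:.-:+*@@@@@@@@@@@@@@@@@@@@@@@@@@==--=====-..........
373 ..........==--:.=-+***@@@@@@@@@@@@@@@@@@@@@@:=-=-======-..........
377 ..........==--.:=++****++@@@@@@@@@@@@@@@@==+---======:-=..........
381 ..........===-.:+*****************++==+=====---===-==:-=..........
385 ..........===:.+****+++*#**+++****++=========-====-==-:-..........
389 ..........==-:=*+*****+***++*********+=======-===--===:-..........
393 ..........---:********++***#***********+++++=====--===::..........
```

>>> move_arm --pt "0 0 0 0.0003 -0.0009 0.005 1" --pt "0 0 0 0.0003 -0.0009 0.01 1" --pt "0 0 0 0.0003 -0.0009 0.015 1" --pt "0 0 0 0.0003 -0.0009 0.019 1" --pt "0 0 0 0.0003 -0.0009 0.022 1" --pt "0 0 0 0.0003 -0.0009 0.025 1" --pt "0 0 0 0.0003 -0.0009 0.028 1" --pt "0 0 0 0.0003 -0.0009 0.03 1" --pt "0 0 0 0.0003 -0.0009 0.03 1" --pt "0 0 0 0.0003 -0.0009 0.03 1"

```text
clock: 13.8
tool_pos: [0.5705, 0.1563, 0.07]
tool_rot: [0.569, 0.822, -0.0, -0.0]
ft_force: [-0.9, -0.0, -1.7]
opening: 0.0263
gripper_force: 61.6
```

Run:
```python
from h import *
o=get_obs();print(o["tool_pos"],o["ft_force"],o["ft_torque"],o["opening"]);R=Ro.from_quat(o["tool_rot"]);print(R.inv().apply(o["ft_force"]))
```

```text
[0.57052602 0.15633979 0.06996662] [-0.86512824 -0.04593629 -1.70618834] [-0.06490501  0.13787165 -0.03496356] 0.026317805903905696
[ 0.26184746 -0.82452818  1.70681717]
```

>>> move_arm --pt "0 0 0 0 0 0.003 1" --pt "0 0 0 0 0 0.006 1" --pt "0 0 0 0 0 0.009 1" --pt "0 0 0 0 0 0.012 1" --pt "0 0 0 0 0 0.014 1" --pt "0 0 0 0 0 0.0155 1" --pt "0 0 0 0 0 0.0165 1" --pt "0 0 0 0 0 0.0165 1"

```text
clock: 14.47
tool_pos: [0.5706, 0.1564, 0.0544]
tool_rot: [0.569, 0.822, -0.0, -0.0]
ft_force: [-4.7, 0.1, 5.2]
opening: 0.0258
gripper_force: 62.3
```

>>> move_arm --pt "0 0 0 0 0 0 0.1" --pt "0 0 0 0 0 0 0.1" --pt "0 0 0 0 0 0 0.1" --pt "0 0 0 0 0 0 0.0" --pt "0 0 0 0 0 0 0.0" --pt "0 0 0 0 0 -0.01 0.0" --pt "0 0 0 0 0 -0.03 0.0" --pt "0 0 0 0 0 -0.06 0.0" --pt "0 0 0 0 0 -0.09 0.0" --pt "0 0 0 0 0 -0.09 0.0" --pt "0 0 0 0 0 -0.09 0.0"

```text
clock: 15.38
tool_pos: [0.5729, 0.1571, 0.1472]
tool_rot: [0.569, 0.822, 0.003, 0.002]
ft_force: [0.8, -1.1, 0.4]
opening: 0.0428
gripper_force: 0.0
```

Run:
```python
from h import *
o=get_obs();print(o["tool_pos"],o["ft_force"],o["opening"],o["clock"])
f=save("wrist","w7");g=cv2.cvtColor(f["color"],cv2.COLOR_RGB2GRAY).astype(int)
S=[.5706,.1579]
print("tip",proj(f,[*S,.083]),"levertop",proj(f,[*S,.074]))
Y=np.radians(110.5);x=np.array([np.cos(Y),np.sin(Y)])
print("ends if seated",[proj(f,[*(S+k*x),.074]) for k in(.042,-.042)],"if +8mm",[proj(f,[*(S+k*x),.082]) for k in(.042,-.042)])
q=g[150:330:4,200:370:2]
print("\n".join(f"{150+4*i} "+"".join(" .:-=+*#%@"[min(9,x*10//256)] for x in r) for i,r in enumerate(q)))
```

```text
[0.57290108 0.15707646 0.14716807] [ 0.79991813 -1.08985445  0.43396486] 0.04279627248589002 15.3833
tip [281.60343249 225.00071576] levertop [281.63926586 220.18357638]
ends if seated [array([281.64462787, 154.62381073]), array([281.63446681, 278.86039001])] if +8mm [array([281.61117251, 156.82544879]), array([281.60431392, 284.74614228])]
150 ==================+++**++***+::==::::::::::----===-%########====%###%%%%#####%%%%%%%%
154 =================++=********+=+::::-*********--====*%###%%%%%%%%###%%%##%###%%%%%%%%%
158 ================++++=-::::-::=+=:***@@@@@@@@@***======#####%%%%%########%%#%%%%%%@%%%
162 ------=----=-===*+#@%:---=#+++=-*@@@@@@@@@@@@@@@*+---=-#################%%%%%%%%%%%%%
166 -=-------------==*+++=::::::::=#@@@@@@@@@@@@@@@@@%*----+*#####*#############%%%%###%%
170 ---=====--------::::::::::::::@@@@@@@@=---=@@@@@@@@-----=-::::-+--+#########%%%######
174 ---======------:++========-::=@@@@@@@-------@@@@@@@=--------##+-*++==*##%%%%%%%%%####
178 =========------*#******+++++=%@@@@@@+-------%@@@@@@#----------:=%%##**%%%############
182 =========------%%%%#######**+%@@@
[... 2592 characters left out ...]
....:....:+=#********#****###****+++++*-:::-:======:........:+++++++..
302 ..-++++++=........:::....:++********#%%%##***##**++=++::::=====...--........-++++++=.
306 .-++++++= ........:--:....:=#**********###***++++===+=::-===:.:====......... +++++++=
310 :+++++++-.........-=--:....-=***+*#****#**+++++*+++++=:===..-===--=:.........:+++++++
314 +++++++=......... ===--::...+##*********#****+=++++*=:==:.-==---==== .........=++++++
318 ...:*+++.........:===---::...#****##**+******+++++++===.-==-:-======:.........=++*:..
322 .....*++........ =====--:::..**+*************+++=+++=-.-=:--========-.........++*....
326 .................=====---::..=*************+++++++++=:=----====-:::-=:...............
```

Ends at rows 157 and 279 match the seated prediction (154.6 and 278.9), so the lever is home. Next I push its +y end round.

Run:
```python
from h import *
o=get_obs();p=o["tool_pos"];R=Ro.from_quat(o["tool_rot"]);S=np.array([.5706,.1576])
def tcp(th,extra=0):
    ph=np.radians(th-110.5);t=np.radians(th);u=np.array([np.cos(t),np.sin(t)]);n=np.array([-u[1],u[0]])
    h=.0145*np.cos(ph)+.011*np.sin(ph);r=.031+.011*np.cos(ph)-.0145*np.sin(ph)
    return S+r*u-(.014+h+extra)*n
a=tcp(110.5,.016)
print("approach",a,goal([*a,.15],np.radians(110.5)))
Rg=Ro.from_euler('z',110.5,degrees=True)*Ro.from_euler('x',np.pi)
for th in range(110,196,5): print(th,Rg.inv().apply([*(tcp(th)-a),0])[:2].round(4),np.linalg.norm(tcp(th)-S).round(3))
```

```text
approach [0.5975732  0.21252446] (array([0.2, 0. , 0.1]), array([ 0.0431,  0.0441, -0.0048]))
110 [-0.0001 -0.0157] 0.051
115 [ 0.001  -0.0185] 0.05
120 [ 0.0019 -0.0213] 0.05
125 [ 0.0025 -0.0242] 0.049
130 [ 0.0029 -0.0272] 0.048
135 [ 0.003  -0.0301] 0.047
140 [ 0.0029 -0.0331] 0.046
145 [ 0.0025 -0.036 ] 0.045
150 [ 0.0018 -0.0389] 0.044
155 [ 0.0009 -0.0417] 0.043
160 [-0.0002 -0.0445] 0.042
165 [-0.0016 -0.0471] 0.04
170 [-0.0032 -0.0496] 0.039
175 [-0.005 -0.052] 0.038
180 [-0.007  -0.0541] 0.036
185 [-0.0092 -0.0561] 0.035
190 [-0.0116 -0.0579] 0.033
195 [-0.0141 -0.0595] 0.032
```

Going to the approach point, fingers shut, then down to TCP z ≈ 0.053.

>>> move_arm --pt "0 0 0 0.02 0.02 0 1" --pt "0 0 0 0.043 0.044 0 1" --pt "0 0 0 0.043 0.044 0 1" --pt "0 0 0 0.043 0.044 0.03 1" --pt "0 0 0 0.043 0.044 0.06 1" --pt "0 0 0 0.043 0.044 0.08 1" --pt "0 0 0 0.043 0.044 0.091 1" --pt "0 0 0 0.043 0.044 0.091 1" --pt "0 0 0 0.043 0.044 0.091 1"

```text
clock: 16.18
tool_pos: [0.5962, 0.2119, 0.052]
tool_rot: [0.569, 0.822, -0.001, -0.001]
ft_force: [-0.4, -0.4, 0.5]
opening: -0.0002
gripper_force: 0.0
```

Run:
```python
from h import *
o=get_obs();print(o["tool_pos"],o["ft_force"],o["opening"],goal([.5976,.2125,.053],np.radians(110.5)))
f=save("side","s5");p=o["tool_pos"]
g=cv2.cvtColor(f["color"],cv2.COLOR_RGB2GRAY).astype(int)
print("TCP",proj(f,p),"lever end top",proj(f,[.556,.197,.074]),"bot",proj(f,[.556,.197,.056]))
q=g[160:235:2,255:330]
print("\n".join(f"{160+2*i} "+"".join(" .:-=+*#%@"[min(9,x*10//256)] for x in r) for i,r in enumerate(q)))
```

```text
[0.59618858 0.21191538 0.05195233] [-0.37161193 -0.40457127  0.48046757] -0.0002323034603636364 (array([-0.1,  0. ,  0.1]), array([ 0.    ,  0.0015, -0.0011]))
TCP [280.9122805  208.31545512] lever end top [300.75058904 199.28850608] bot [300.68694837 206.74256234]
160 =----.........................................+**+======-----:....=++++++++
162 ==---.........................................:------------:......=++++++++
164 --::::.......................................:::::---:::::.......-=========
166 :::::::::..................................::::::::::--:.........-=========
168 ..::::::--:..............................:--:::::..............:=+=========
170 ...:::::---:...............................:::-:.............:=============
172 ........:----:........................:::::::..............:====++++++=====
174 ..........:----:....................::::::...............:=================
176 :..........:-----:.......:::......:--::.............:---===================
178 --:...........---:......:--:......:-:::..........--=++================-----
180 ---:............::.......::...
[... 1505 characters left out ...]
============-::.......:---------------::---::::=+++*****++++
220 ==============+++==========-==:......::::::----------::...:::::=+++++++++++
222 ============-=======+++++=-:::::::::............:::::.....::::::-===-------
224 +-:--====--::-=++++++++===-::::::::::................::::::::::::::::::::::
226 +=-:::::::::-====+==================---::............::::::::::::-:::::::::
228 ++++++++==============================-:...........-------:::::::--::::::::
230 ++++++====--==============-===========-.........::.---------:::::::::::::::
232 =++++=======+=========-::.:.---===-----:.........::-=====----::::::::::::::
234 =======--:::::::::::::::::::...:--:.....:-:..:::-------------::::::::::::::
```

>>> move_arm --pt "0 0 0 0 -0.007 0 1" --pt "0 0 0 0 -0.014 0 1" --pt "0 0 0 0.001 -0.0175 0 1" --pt "0 0 0 0.002 -0.0205 0 1" --pt "0 0 0 0.0025 -0.0235 0 1" --pt "0 0 0 0.003 -0.0265 0 1" --pt "0 0 0 0.003 -0.0295 0 1" --pt "0 0 0 0.003 -0.0325 0 1" --pt "0 0 0 0.0025 -0.0355 0 1" --pt "0 0 0 0.002 -0.0385 0 1" --pt "0 0 0 0.002 -0.0385 0 1"

```text
clock: 17.15
tool_pos: [0.5596, 0.201, 0.053]
tool_rot: [0.569, 0.822, 0.0, -0.0]
ft_force: [0.8, 4.0, 3.0]
opening: -0.0
gripper_force: 2.0
```

```bash
cat > look.py <<'E'
from h import *
o=get_obs();R=Ro.from_quat(o["tool_rot"]);print(o["tool_pos"],R.inv().apply(o["ft_force"]).round(1),o["clock"])
f=grab_frame("top");g=f["color"].astype(int)
m=((g.min(2)>190)&(g.max(2)-g.min(2)<40))
q=m[165:215,295:360]
print("\n".join(f"{165+i} "+"".join(" #"[x] for x in r) for i,r in enumerate(q.astype(int))))
S=np.array([.5706,.1576]);print("S",proj(f,[*S,.074]))
for th in(110,150,188):
    t=np.radians(th);d=.042*np.array([np.cos(t),np.sin(t)]);print(th,proj(f,[*(S+d),.074]).round(1),proj(f,[*(S-d),.074]).round(1))
E
python3 look.py
```

```text
[0.55957248 0.20100985 0.05302966] [ 3.4  2.1 -3. ] 17.15
165  ####   #####   ########################################      ###
166  ####    ####   #########################################     ###
167   ####   #####   ########################################      ##
168   ####    ####   ########################################      ##
169   #####   #####  #######################################        #
170    ####    ####   ###########################################   #
171    #####   #####  ############################################   
172     ####   #####  ###############################  ###########   
173     ####    ####   ###########################################   
174      ####   #####  ###########################################   
175      ####    ####  ###########################################   
176      #####   #####  ###########################################  
177       ####    ####  ############################################ 
178       #####   #####  ########################################### 
179        ####   #####  #####################################
[... 1883 characters left out ...]
##############
207                   ######  #####              ### ################
208                   ######   ###                 # ################
209                    #####   ###                  #################
210                    ######  ##                  ##################
211                     ####    #                # ##################
212                     #####                       #################
213                     #####                       #################
214                      ####                       #################
S [327.40807116 189.66011998]
110 [309.2 196.6] [345.5 182.7]
150 [318.  206.7] [336.7 172.7]
188 [330.6 208.9] [324.3 170.5]
```

>>> move_arm --pt "0 0 0 -0.001 -0.003 0 1" --pt "0 0 0 -0.002 -0.0057 0 1" --pt "0 0 0 -0.0035 -0.0083 0 1" --pt "0 0 0 -0.005 -0.011 0 1" --pt "0 0 0 -0.007 -0.0135 0 1" --pt "0 0 0 -0.009 -0.0157 0 1" --pt "0 0 0 -0.011 -0.0175 0 1" --pt "0 0 0 -0.0135 -0.0193 0 1" --pt "0 0 0 -0.0135 -0.0193 0 1"

```text
clock: 17.95
tool_pos: [0.5435, 0.1819, 0.0522]
tool_rot: [0.569, 0.823, -0.001, -0.003]
ft_force: [-5.8, 6.1, 4.1]
opening: -0.0002
gripper_force: 3.6
```

Run:
```python
from h import *
o=get_obs();R=Ro.from_quat(o["tool_rot"]);p=o["tool_pos"];print(p,R.inv().apply(o["ft_force"]).round(1),np.hypot(*(p[:2]-[.5706,.1576])))
f=save("side","s6");g=cv2.cvtColor(f["color"],cv2.COLOR_RGB2GRAY).astype(int)
S=np.array([.5706,.1576])
for th in(110,150,170,180,188):
    t=np.radians(th);d=.042*np.array([np.cos(t),np.sin(t)]);print(th,proj(f,[*(S+d),.074]).round(1),proj(f,[*(S-d),.074]).round(1))
q=g[160:220:2,262:340]
print("\n".join(f"{160+2*i} "+"".join(" .:-=+*#%@"[min(9,x*10//256)] for x in r) for i,r in enumerate(q)))
```

```text
[0.5434808  0.18194055 0.05221433] [ 7.8 -3.3 -4.1] 0.036440547348052035
110 [300.6 199.3] [300.7 183.1]
150 [313.2 197.3] [289.  184.8]
170 [317.3 195.1] [284.7 186.9]
180 [318.6 193.8] [283.2 188.1]
188 [319.3 192.7] [282.4 189.1]
160 -------------:.. .-------=-:........................................:---==----
162 -------------:. .---:---::::........................................::::----==
164 =-----------:. .:---=-::::::::..................................:--:::::::---=
166 --=========--:-===-.....:::::::::..............................-=-:::::......-
168 -----------------:.......::::::--:...........................:===-::-:.......+
170 ------------------:..........::::.::.......................:-===-:..........-=
172 --------------------:..........::::::.....................-=++=:..........-===
174 ----------------------:..........::::::.......::........-===-:..........:=====
176 -----------------------:..........::::::.....:--:......:-==:...........-==++++
178 --------------------::---:...........:::.....:==-......---:..........:--:-=+++
180 --:-------:-----:--::::--::......
[... 922 characters left out ...]
::--:.--:::==-:.....................
204 @%#+-:::::::::::::::::-=----------------------:.--====-:::....................
206 %%%#+:::::::::::::::::=+++==-------------:-::-::-------+*=::..............::::
208 +==---::-::::------=--========----------------------=============++++*+*++++**
210 ===-+++=============--=======-----------------------=+**++*+*****+***++*+*+***
212 ===-#%*=============-----====------------------------++*****+*+*+***++*+*+++**
214 ==+#*=-==============-------------------------------:-+*********+*****++++++++
216 ====---==============-::----------------------:-----::-++++*****+***+*+++++***
218 ====================-:::.....::---------------:----::::=++++*****+++*+**++++**
```

>>> move_arm --pt "0 0 0 -0.002 -0.0004 0 1" --pt "0 0 0 -0.004 -0.0008 0 1" --pt "0 0 0 -0.006 -0.0012 0 1" --pt "0 0 0 -0.006 -0.0012 0 1" --pt "0 0 0 -0.006 -0.0012 0 1"

```text
clock: 18.42
tool_pos: [0.5439, 0.1754, 0.0516]
tool_rot: [0.569, 0.823, -0.002, -0.003]
ft_force: [-6.5, 5.9, 3.2]
opening: -0.0
gripper_force: 3.2
```

Run:
```python
from h import *
o=get_obs();R=Ro.from_quat(o["tool_rot"]);p=o["tool_pos"];print(p,R.inv().apply(o["ft_force"]).round(1),np.hypot(*(p[:2]-[.5706,.1576])))
```

```text
[0.54386627 0.17539029 0.05163308] [ 7.9 -4.  -3.1] 0.03211210073620778
```

>>> move_arm --pt "0 0 0 -0.002 -0.0004 0 1" --pt "0 0 0 -0.004 -0.0008 0 1" --pt "0 0 0 -0.004 -0.0008 0 1" --pt "0 0 0 -0.004 -0.0008 0 1"

```text
clock: 18.75
tool_pos: [0.5438, 0.1743, 0.0517]
tool_rot: [0.568, 0.823, 0.0, -0.006]
ft_force: [-7.9, 12.0, 3.8]
opening: -0.0001
gripper_force: 7.1
```

```bash
cat > sd.py <<'E'
from h import *
o=get_obs();R=Ro.from_quat(o["tool_rot"]);p=o["tool_pos"];print(p,R.inv().apply(o["ft_force"]).round(1),np.hypot(*(p[:2]-[.5706,.1576])))
f=grab_frame("side");g=cv2.cvtColor(f["color"],cv2.COLOR_RGB2GRAY).astype(int)
q=g[180:206,278:326]
print("\n".join(f"{180+i} "+"".join(" .:-=+*#%@"[min(9,x*10//256)] for x in r) for i,r in enumerate(q)))
E
python3 sd.py
```

```text
[0.54375082 0.17432332 0.05172259] [14.  -3.1 -3.7] 0.03163144089024824
180 :--::::--::--:.................-=:..............
181 :--::::--::-:::................-=:..............
182 :--::::---:---::...............--:..............
183 :--::-:::-:-----:..............:-:..............
184 :--::--::--------:.............:::.............:
185 :--::---------:---:.............:..........:..::
186 --------------:--=----==-................::-::::
187 ------------:::---===+##*-.............:-----:::
188 --------=++####*******#%#+:...::..:....:-----:::
189 ------=#%%%@@@@@@@@@%*+**+:..---.--:..-+=-----::
190 -----*%@@%*%@@@@@@@@%====-:..--:.--:..=##+-:----
191 -::--@@@@*++%@@@@@@@*----:...--:.--:..=%@%+:----
192 :::--%@@@@%%@@@@@@@@#+===:...--:.--:..=%@@*:----
193 -----+#@@@@@@@@@@@@@%#***=:..--:.-=:..+%%#=:::::
194 -----===+***************#+:..--:.--:..=*+=-:::::
195 -----====================-:..--:.--:..-===-:::::
196 :::::====================-:..--:.--:..-===-:::::
197 ...::====================-:..--:.--:..-===-...::
198 ::::-===++===============-:..-=:.--:..-===-.....
199 ------==+=================:..--:.--:..-===:.....
200 -------===================-..--:.-=:.:-==:......
201 -------:::---====-========-::--:.---::-=:.......
202 ---::::---::--=--:-------------:.-------:.......
203 ::::::-===---=--::-------------:.---::..........
204 ::::::---------::::------------::--==--:::......
205 ::::::-----------:::::----::::::------=-:::.....
```

Force jumped to 14 N with almost no travel, so this is the stop. I'll back off, rise and verify.

>>> move_arm --pt "0 0 0 0.005 0.001 0 1" --pt "0 0 0 0.012 0.002 0 1" --pt "0 0 0 0.02 0.003 0 1" --pt "0 0 0 0.025 0.003 -0.02 1" --pt "0 0 0 0.025 0.003 -0.06 1" --pt "0 0 0 0.025 0.003 -0.1 1" --pt "0 0 0 0.04 0.003 -0.14 1" --pt "0 0 0 0.08 0.003 -0.17 1" --pt "0 0 0 0.12 0.003 -0.17 1" --pt "0 0 0 0.16 0.003 -0.17 1" --pt "0 0 0 0.2 0.003 -0.17 1" --pt "0 0 0 0.23 0.003 -0.17 1"

```text
clock: 19.8
tool_pos: [0.4691, 0.3896, 0.223]
tool_rot: [0.569, 0.822, 0.0, 0.0]
ft_force: [-0.2, 0.2, 0.1]
opening: -0.0003
gripper_force: 0.0
```

Run:
```python
from h import *
o=get_obs();print(o["tool_pos"],o["ft_force"].round(1),o["clock"])
f=save("top","t9");g=f["color"].astype(int)
m=((g.min(2)>185)&(g.max(2)-g.min(2)<45))
print("\n".join(f"{160+i} "+"".join(" #"[x] for x in r) for i,r in enumerate(m[160:220,300:355].astype(int))))
m2=m.astype(np.uint8).copy();m2[:160]=0;m2[220:]=0;m2[:,:300]=0;m2[:,355:]=0
n,l,s,c=cv2.connectedComponentsWithStats(m2);i=1+np.argmax(s[1:,4])
r=cv2.minAreaRect(np.argwhere(l==i)[:,::-1].astype(np.float32));print(s[i],r)
b=cv2.boxPoints(r);e=[ray(f,u,.074)[:2] for u in b];
d=max([e[1]-e[0],e[2]-e[1]],key=np.linalg.norm);print("yaw",np.degrees(np.arctan2(d[1],d[0])),np.linalg.norm(d),"centre",ray(f,r[0],.074))
```

```text
[0.46911914 0.38961162 0.22296808] [-0.2  0.2  0.1] 19.8
160                                                        
161                                                        
162                                                        
163                                                        
164                                                        
165                                                        
166                                                        
167                                                        
168                                                        
169                                                        
170                                                        
171                                                        
172                       #####                            
173                     #########                          
174                     ##########                         
175                    #####  #####                        
176                    ####    ####                        
177                   #
[... 2064 characters left out ...]
            
212                                                        
213                                                        
214                                                        
215                                                        
216                                                        
217                                                        
218                                                        
219                                                        
[318 172  21  37 395] ((328.3540954589844, 189.7331085205078), (37.642303466796875, 13.243410110473633), 72.6459732055664)
yaw -164.0254896118087 0.08115948191318685 centre [0.5704089  0.15556546 0.074     ]
```

The lever lies along the pipe, leading it by about the expected play, and it is centred on the stem. Signing off.

```bash
python3 -c "
from rig import *
print(sign_off())"
```

```text
the job is handed in; nothing more can be done
None
```

The job is handed in, and by my measurements it is done: the bottom lever was ejected, the other two dropped and stayed in the magazine, and the lever was seated on the stem, released, and pushed by its end to the open stop; the hand-in call returned no verdict.

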